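# Put the socket set away on the tool trolley

### The arm

A 7-joint arm with a two-finger parallel gripper is mounted at the origin on the work surface. World frame = base frame: x ahead of the robot, y to its left, z up, the work surface at z = 0. Lengths are in m, angles in rad, forces in N, time in s.
With the tool pointing down it reaches from about 0.425 to 1.025 m from the base axis. Payload 9.4 kg.
Tool frame: the origin (TCP) lies midway between the tips of the shut fingers; the grasp point (between the pads) lies r.pinch_z behind it (r.pinch_z is the distance from the TCP to the grasp point, in m); z points along the fingers, y is the direction in which the jaws open and shut (so a half turn about z gives the same grasp; the last joint's range is limited). The gripper opens to 93 mm and grips with 3 to 60 N. Pads are 15 mm wide; open, the fingers measure 128 mm over their backs; the gripper's body (75 mm by 188 mm) begins 65 mm behind the grasp point.
Start: joints at [-1.323, 0.599, -0.003, 1.599, 0.002, 0.943, -0.08], TCP at [0.231, 0.687, 0.219] pointing down, gripper open.
Joint ranges: [-2.57, 2.57], [-0.35, 1.97], [-1.29, 1.29], [0.11, 2.56], [-1.05, 4.19], [0.11, 1.86], [-2.63, 2.63]. Speed limits (rad/s): [2.22, 2.22, 3.01, 3.01, 3.14, 3.14, 3.14].

### API

Orientations are given as a 3x3 rotation matrix whose columns are the frame's x, y, z axes.
In Python, from cell import readout, cams, order, r gives the robot as it stands.
- The arm moves only by the tool move_arm, never from a script. Its argument "steps" is a list of rows, each an object with "dp": the shift along the tool's x, y, z in m, a list of three; "spin": the turn about the tool's z in degrees. A call has 1 to 5 rows; each row is the pose to reach, as a shift and turn from the pose commanded when the call began, along the tool's axes at that moment; what a row does not reach only later rows make up. A row lasts 1/10 s, in which the tool goes at most 50 mm and 8.59 degrees, less where a joint would pass 70% of its speed; a pose out of reach is approached as far as the arm can. A call with a gripper value outside its range is refused whole. "jaw" is the opening in per cent of the stroke, from 0 (shut) to 100 (fully open), set as the call begins (left out, the last holds). The fingers move at their own pace and stop on an object; "force" is the grip in N (left out, the last holds). Time passes only in rows, so rows that repeat a pose let the fingers close. It gives the time, the measured TCP pose, the force and the opening at its end, in the units of the state.
- readout.observe(): the state, without advancing time (a new reading comes with each control period).
- cams.get_image(name): name is "scene" or "top" or "wrist"; returns a dict with "pixels" (420x560x3 uint8, blue, green, red), "depth" (420x560 float32, m along the optical axis (not along the pixel's ray), 0 where there is no reading), "intrinsics" (3x3 intrinsics, pixels), "dist_coeffs" ([k1, k2, p1, p2, k3] as OpenCV has them; the pictures are not rectified), "R" (3x3) and "t" (3): a world point X has camera coordinates R X + t. Camera axes: x right, y down, z forward; pixel columns grow to the right and rows downward; lengths in m; the calibration is good to about 2 mm. A picture is of the moment at which its call begins.
- order.close_job(): hands the job in, once; it reports no verdict.
The state is a dict: "time": time; "qpos": joint angles; "joint_velocities": joint speeds; "joint_torque": joint torques, N m; "tcp_pos": TCP position; "orientation": TCP orientation; "force": force on the tool from outside, world axes, zero at the start; "moment": the same for the moment, N m; "width": finger opening in m.
Only numpy, scipy, OpenCV 4.12 (cv2) and the standard library are available. Lean on these libraries where they do the work, as an engineer would, in place of code of your own. Each camera call takes 0.05 s, during which the arm holds its last target. There are 200 camera calls.

### The job

Put the socket set away: stand each of the three loose sockets upright in the round cup of its own size (smallest in smallest, middle in middle, largest in largest). Lay the ratchet handle lengthwise along the sloping tool rest, near the middle, flat on the slope with its square drive on the upper side and its long side against the ledge at the bottom.

Things in the scene. Friction and masses are not known exactly. Their poses are not given: they have to be found in the camera images.
- socket_s: The smallest of three bright steel drive sockets: a plain round cylinder 26 mm in diameter, 62 mm tall, standing upright, a dark hexagon on its top face. The three differ only in diameter (26, 35, 45 mm). Origin: centre of the underside, z up. Between 0.08 and 0.5 kg.
- socket_m: The middle of three bright steel drive sockets: a plain round cylinder 35 mm in diameter, 62 mm tall, standing upright, a dark hexagon on its top face. The three differ only in diameter (26, 35, 45 mm). Origin: centre of the underside, z up. Between 0.08 and 0.5 kg.
- socket_l: The largest of three bright steel drive sockets: a plain round cylinder 45 mm in diameter, 62 mm tall, standing upright, a dark hexagon on its top face. The three differ only in diameter (26, 35, 45 mm). Origin: centre of the underside, z up. Between 0.08 and 0.5 kg.
- cup_s: The smallest of three round open aluminium cups, fixed to the top: inner diameter 44 mm, wall 4 mm, rim 16 mm above the table, inner floor 4 mm above the table. The three cups differ in diameter (inner 44, 54, 64 mm). Origin: centre of the underside, on the table, z up.
- cup_m: The middle of three round open aluminium cups, fixed to the top: inner diameter 54 mm, wall 4 mm, rim 16 mm above the table, inner floor 4 mm above the table. The three cups differ in diameter (inner 44, 54, 64 mm). Origin: centre of the underside, on the table, z up.
- cup_l: The largest of three round open aluminium cups, fixed to the top: inner diameter 64 mm, wall 4 mm, rim 16 mm above the table, inner floor 4 mm above the table. The three cups differ in diameter (inner 44, 54, 64 mm). Origin: centre of the underside, on the table, z up.
- ratchet: Ratchet handle, 191 mm long, lying flat. Origin on the underside, near the centre of mass (within 15 mm): grip here. x along it, z up. Black grip, a bar 20 mm wide (y), 22 thick (z), from x -100 to +20 mm; then a 14 mm wide steel neck; round steel head, diameter 32, 22 thick, at x +75; on its top a 12.7 mm square drive, 12 high. 0.3 to 0.52 kg.
- rest: Fixed sloping tool rest, a grey plate 230 mm long (y). Origin: on the table under its middle, z up. Its face rises towards +x at 0.436 rad (25 deg). Along the low (-x) edge an aluminium ledge, 8 mm thick, stands 7 mm above the face, square to it; face and ledge meet on the line x -47, z 22 mm; the face runs 107 mm up from there. Friction may hold a thing short of the ledge.
Mind the look-alikes: they are no part of the job. Leave any yellow look-alike of the socket_s alone. Leave any green look-alike of the socket_l alone.

How it is judged:
By the outcome, as a careful person would: the job done as asked, in the order asked, and still so for the second after the job is handed in, with the robot touching nothing.
It also fails if it takes over 99 s, if anything falls off the work surface, if the arm or the gripper's body presses on something with over 40 N, if the wrist force passes 120 N, or if a joint passes its speed limit or range.

## Working session

There is one attempt and no reset: what is moved stays moved. The work goes in short steps, Python scripts to look and compute and a tool call to move; the robot and the scene stay as the last step left them, time stands still between calls to the robot, and variables do not carry over. Pictures are saved under pics/ and viewed, about 12 in all and at most 16, crops included, and the job is handed in when it is done.

Besides the shell and the picture viewer there is one more tool, called in YAML: its name, and indented under it one key for each argument. move_arm: Moves the arm, as the interface text tells. Its arguments: {"type":"object","properties":{"steps":{"type":"array","items":{"type":"object","properties":{"dp":{"type":"array","items":{"type":"number"}},"spin":{"type":"number"}}}},"jaw":{"type":"number"},"force":{"type":"number"}},"required":["steps"]}

```bash
mkdir -p pics; ls; cat > h.py <<'E'
import sys; sys.path.insert(0,'.')
import numpy as np, cv2
from cell import readout, cams, order, r
def grab(n,f=None):
    d=cams.get_image(n)
    if f: cv2.imwrite('pics/'+f,d['pixels'])
    return d
def ray(d,uv,z):
    K=np.array(d['intrinsics']);p=cv2.undistortPoints(np.array(uv,float).reshape(-1,1,2),K,np.array(d['dist_coeffs'])).reshape(-1,2)
    R=np.array(d['R']);t=np.array(d['t']).ravel();c=-R.T@t
    v=np.c_[p,np.ones(len(p))]@R
    return c+v*((z-c[2])/v[:,2])[:,None]
def cloud(d):
    z=d['depth'];h,w=z.shape;u,v=np.meshgrid(np.arange(w),np.arange(h))
    K=np.array(d['intrinsics']);p=cv2.undistortPoints(np.stack([u,v],-1).reshape(-1,1,2).astype(float),K,np.array(d['dist_coeffs'])).reshape(h,w,2)
    P=np.dstack([p*z[...,None],z])-np.array(d['t']).ravel()
    P=P@np.array(d['R']);P[z==0]=np.nan
    return P
E
python3 - <<'E'
from h import *
for n in('top','scene'):
    d=grab(n,n+'1.png');print(n,d['intrinsics'],d['dist_coeffs'],d['R'],d['t'])
s=readout.observe();print(s,r.pinch_z)
E
```

```text
pics
top [[451.56626468   0.         282.25586463]
 [  0.         451.56626468 205.18943933]
 [  0.           0.           1.        ]] [-0.03025945  0.          0.          0.          0.        ] [[ 0.01864144 -0.99980529  0.006472  ]
 [-0.99769273 -0.01902392 -0.06517136]
 [ 0.0652818  -0.00524218 -0.9978531 ]] [0.02356649 0.52626023 1.37643984]
scene [[520.10998712   0.         281.42150811]
 [  0.         520.10998712 210.31574179]
 [  0.           0.           1.        ]] [-0.0296542  0.         0.         0.         0.       ] [[-0.51910501  0.85469885  0.00445651]
 [ 0.69988971  0.42806228 -0.57176663]
 [-0.49059595 -0.29368785 -0.8204042 ]] [ 0.22101294 -0.37742551  1.59817647]
{'time': 0.1, 'qpos': array([-1.32270878,  0.60005007, -0.00258303,  1.60001699,  0.0018012 ,
        0.94291233, -0.0798097 ]), 'joint_velocities': array([ 0.00234738, -0.00278513,  0.00038058, -0.00156011, -0.00050841,
       -0.00130738, -0.00174345]), 'joint_torque': array([ 4.17904928e-03, -7.66547728e+01,  1.50195558e+00, -2.52938783e+01,
       -5.23115939e-02,  1.36996078e-02,  5.07090988e-05]), 'tcp_pos': array([0.23120636, 0.68669726, 0.21785392]), 'orientation': array([[-9.47744787e-01,  3.19029317e-01, -3.37985440e-04],
       [ 3.19029478e-01,  9.47743842e-01, -1.34251597e-03],
       [-1.07978335e-04, -1.38018983e-03, -9.99999042e-01]]), 'force': array([-0.16899259,  0.36636109, -1.52672786]), 'moment': array([-0.02225112,  0.00016611,  0.02716676]), 'width': 0.09296536287636993} 0.0188
```

View pics/top1.png

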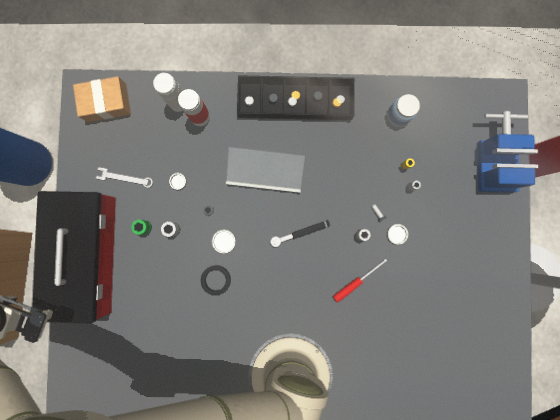

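View pics/scene1.png

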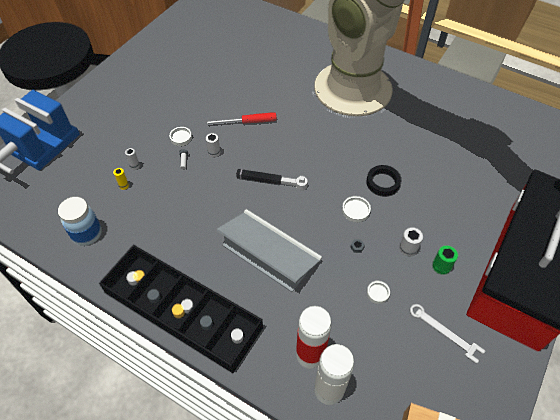

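Top view: ratchet about (300,234), with its head on the left. Bright sockets at (168,229), (364,235) and (416,186); cups at (178,181), (224,241) and (398,234). The rest is at (265,170) with its ledge on the lower edge. Next I measure them.

```bash
python3 - <<'E'
from h import *
d=grab('top');P=cloud(d);im=d['pixels'];g=im.min(2);hsv=cv2.cvtColor(im,cv2.COLOR_BGR2HSV)
def win(u,v,s):
    m=np.zeros(g.shape,bool);m[v-s:v+s+1,u-s:u+s+1]=1;return m
for n,u,v in(('A',168,229),('B',364,235),('C',416,186)):
    m=win(u,v,14)&(P[...,2]>.05)&(P[...,2]<.075)
    vv,uu=np.nonzero(m);(c,rad)=cv2.minEnclosingCircle(np.c_[uu,vv].astype(np.float32))
    print(n,m.sum(),'z',np.median(P[m][:,2]),'cen',P[m][:,:2].mean(0),'circ',ray(d,[c],.062)[0],'diam',2*rad/451.6*1.31,'eqd',2*np.sqrt(m.sum()/np.pi)/451.6*1.31)
for n,u,v in(('a',178,181),('b',224,241),('c',398,234)):
    m=win(u,v,17)&(P[...,2]>.009)&(P[...,2]<.03)&(g>100)
    m2=win(u,v,14)&(g>120)
    cs,_=cv2.findContours(m2.astype(np.uint8),0,1);k=max(cs,key=cv2.contourArea)
    (c,rad)=cv2.minEnclosingCircle(k);e=cv2.fitEllipse(k)
    print(n,m.sum(),'z',np.nanmedian(P[m][:,2]),'circ',ray(d,[c],.016)[0],'ell',ray(d,[e[0]],.016)[0],np.array(e[1])/451.6*1.36,'od',2*rad/451.6*1.36)
# ratchet
m=np.zeros(g.shape,bool);m[212:255,260:336]=1
m&=(P[...,2]>.012)&(P[...,2]<.05)
Q=P[m];Q=Q[np.isfinite(Q[:,2])];print('rat',len(Q),np.percentile(Q[:,2],[5,50,95,99]))
b=cv2.minAreaRect(Q[:,:2].astype(np.float32));print(b);print(cv2.boxPoints(b))
h=P[232:252,266:286].reshape(-1,3);print('drive',h[(h[:,2]>.028)&(h[:,2]<.06)].mean(0), ((h[:,2]>.028)).sum())
# rest
m=np.zeros(g.shape,bool);m[143:198,220:310]=1
m&=(P[...,2]>.014)&(P[...,2]<.09)
Q=P[m];b=cv2.minAreaRect(Q[:,:2].astype(np.float32));print('rest',b,cv2.boxPoints(b),Q[:,2].min(),Q[:,2].max())
mm=m&(P[...,2]>.035)
Q=P[mm];A=np.c_[Q[:,:2],np.ones(len(Q))];w=np.linalg.lstsq(A,Q[:,2],rcond=None)[0];print('plane',w,'slope',np.degrees(np.arctan(np.hypot(*w[:2]))),'dir',np.degrees(np.arctan2(w[1],w[0])))
x=np.concatenate([cv2.resize(im[a:b,c:e],(400,300),interpolation=cv2.INTER_CUBIC) for a,b,c,e in((210,258,260,324),(150,240,350,470))],1)
cv2.imwrite('pics/crop1.png',x)
E
```

```text
A 190 z 0.061236839727597275 cen [0.44529552 0.37174094] circ [0.44541926 0.37183339 0.062     ] diam 0.04550090252138852 eqd 0.045117935827313174
B 110 z 0.06206035722845288 cen [ 0.43891295 -0.21231581] circ [ 0.43905874 -0.21216131  0.062     ] diam 0.03429819403547856 eqd 0.034329601670687285
C 66 z 0.06271879957810836 cen [ 0.59153475 -0.36480667] circ [ 0.59126694 -0.36450077  0.062     ] diam 0.025946099933424917 eqd 0.026591595110501232
a 79 z 0.014955546859449928 circ [0.59164796 0.3579029  0.016     ] ell [0.59301321 0.35677371 0.016     ] [0.0934957  0.09696217] od 0.11507040721531776
b 113 z 0.014639666771142019 circ [0.41215414 0.21036004 0.016     ] ell [0.41232426 0.21032805 0.016     ] [0.09893258 0.09991336] od 0.11925049436314113
c 112 z 0.014649252566397541 circ [ 0.44348741 -0.32545451  0.016     ] ell [ 0.44350253 -0.32536522  0.016     ] [0.09962217 0.09983092] od 0.11925049436314113
rat 395 [0.01652195 0.02152966 0.02851743 0.03764127]
((0.43878060579299927, -0.02282164990901947), (0.029811916872859, 0.18898572027683258), 18.81354331970215)
[[ 0.3941981   0.06181573]
 [ 0.45514396 -0.11707306]
 [ 0.48336312 -0.10745904]
 [ 0.42241725  0.07142976]]
drive [0.41267025 0.05228288 0.03407751] 20
rest ((0.6319429278373718, 0.0889582708477974), (0.23023375868797302, 0.11074850708246231), 84.6854248046875) [[ 0.56614417 -0.02053476]
 [ 0.6764166  -0.03079272]
 [ 0.6977417   0.19845131]
 [ 0.5874693   0.20870927]] 0.01505608316239282 0.07347099393237315
plane [ 0.4310877  -0.04296535 -0.22513459] slope 23.423395678757334 dir -5.691719354380891
```

View pics/crop1.png

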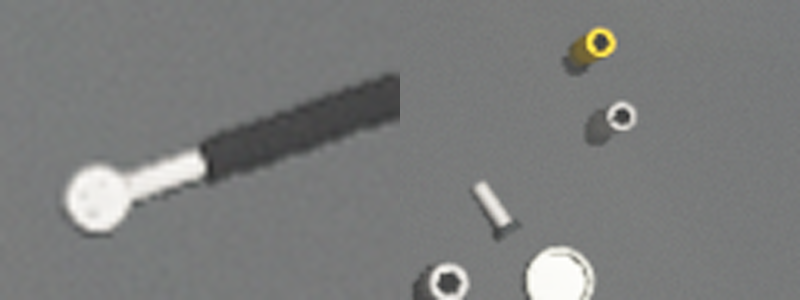

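Left crop: ratchet with its drive patch visible on the round head, so the drive is up. Right crop: sockets S and M and cup c, plus a small lying rod that is not part of the job. The cup mask was too loose, so I refine cups and rest, and cross-check with the scene view.

```bash
cat >> h.py <<'E'
def go(x,y,z,phi=None):
    s=readout.observe();O=np.array(s['orientation']);p=np.array(s['tcp_pos'])
    cur=np.degrees(np.arctan2(O[1,1],O[0,1]))
    d=O.T@(np.array([x,y,z])-p)
    sp=0 if phi is None else -((phi-cur+90)%180-90)
    print('t',s['time'],'at',p.round(4),'phi',cur.round(1),'w',round(s['width'],4),'-> dp',d.round(4),'spin',round(sp,2),'j',np.round(s['qpos'],2))
E
python3 - <<'E'
from h import *
d=grab('top');e=grab('scene')
def blobs(d,pts,z,th,s):
    g=d['pixels'].min(2)
    for u,v in pts:
        m=np.zeros(g.shape,np.uint8);m[v-s:v+s,u-s:u+s]=(g[v-s:v+s,u-s:u+s]>th)
        cs,_=cv2.findContours(m,0,1);k=max(cs,key=cv2.contourArea)
        q=ray(d,k.reshape(-1,2),z)[:,:2].astype(np.float32);c,rd=cv2.minEnclosingCircle(q);el=cv2.fitEllipse(q)
        print((u,v),'circ',np.round(c,4),'od',round(2*rd,4),'ell',np.round(el[0],4),np.round(el[1],4))
blobs(d,[(178,181),(224,241),(398,234)],.016,190,17)
print('scene');blobs(e,[(378,292),(357,209),(180,136)],.016,190,19)
print('sockets scene (tops)')
P=cloud(e)
for u,v in((412,234),(212,139),(131,154)):
    m=np.zeros(P.shape[:2],bool);m[v-14:v+14,u-14:u+14]=1
    m&=(P[...,2]>.057)&(P[...,2]<.068);q=P[m][:,:2].astype(np.float32);print(cv2.minEnclosingCircle(q),m.sum())
# rest in scene: ledge and plane
m=np.zeros(P.shape[:2],bool);m[200:300,205:330]=1
m&=(P[...,2]>.014)&(P[...,2]<.09)
b=cv2.minAreaRect(P[m][:,:2].astype(np.float32));print('rest',b,cv2.boxPoints(b))
# ledge bright line in top
g=d['pixels'].min(2);mm=np.zeros(g.shape,bool);mm[170:200,220:310]=g[170:200,220:310]>175
vv,uu=np.nonzero(mm);q=ray(d,np.c_[uu,vv],.027)[:,:2];b=cv2.minAreaRect(q.astype(np.float32));print('ledge',len(q),b,cv2.boxPoints(b),q.mean(0))
go(.5,.2,.218);go(.591,-.365,.15);go(.591,-.365,.025)
E
```

```text
(178, 181) circ [0.5949 0.3609] od 0.0508 ell [0.5944 0.3605] [0.0465 0.0487]
(224, 241) circ [0.4121 0.2131] od 0.0717 ell [0.4118 0.2125] [0.0677 0.0691]
(398, 234) circ [ 0.4442 -0.3245] od 0.0626 ell [ 0.4443 -0.3241] [0.0588 0.06  ]
scene
(378, 292) circ [0.5936 0.3619] od 0.0522 ell [0.5937 0.3615] [0.0489 0.0502]
(357, 209) circ [0.4102 0.2126] od 0.0719 ell [0.4104 0.2129] [0.0685 0.0696]
(180, 136) circ [ 0.4439 -0.324 ] od 0.0624 ell [ 0.4441 -0.3239] [0.0585 0.0591]
sockets scene (tops)
((0.444189190864563, 0.37438297271728516), 0.02346799336373806) 239
((0.43979817628860474, -0.21222195029258728), 0.01851125806570053) 100
((0.5924601554870605, -0.36721378564834595), 0.01428404450416565) 58
rest ((0.6986194252967834, 0.08329799771308899), (0.2319869101047516, 0.24856819212436676), 84.63383483886719) [[ 0.56403226 -0.020564  ]
 [ 0.8115111  -0.0438102 ]
 [ 0.8332066   0.18716   ]
 [ 0.58572775  0.2104062 ]]
ledge 222 ((0.5826305150985718, 0.09369376301765442), (0.22907370328903198, 0.009204313158988953), 84.60921478271484) [[ 0.56728816 -0.01990414]
 [ 0.5764518  -0.02076887]
 [ 0.59797287  0.20729166]
 [ 0.58880925  0.20815639]] [0.58267577 0.09420617]
t 0.25 at [0.2313 0.6869 0.2182] phi 71.4 w 0.093 -> dp [-0.41   -0.3757  0.0005] spin 0 j [-1.32  0.6  -0.    1.6   0.    0.94 -0.08]
t 0.25 at [0.2313 0.6869 0.2182] phi 71.4 w 0.093 -> dp [-0.6765 -0.8821  0.0689] spin 0 j [-1.32  0.6  -0.    1.6   0.    0.94 -0.08]
t 0.25 at [0.2313 0.6869 0.2182] phi 71.4 w 0.093 -> dp [-0.6765 -0.882   0.1939] spin 0 j [-1.32  0.6  -0.    1.6   0.    0.94 -0.08]
```

move_arm:
  steps:
    - {"dp": [-0.034,-0.031,0]}
    - {"dp": [-0.068,-0.062,0]}
    - {"dp": [-0.102,-0.093,0]}
    - {"dp": [-0.136,-0.124,0]}
    - {"dp": [-0.17,-0.155,0]}
  jaw: 65
  force: 30

```text
invalid input
```

move_arm:
  steps:
    - {"dp": [-0.034,-0.031,0]}
    - {"dp": [-0.068,-0.062,0]}
    - {"dp": [-0.102,-0.093,0]}
    - {"dp": [-0.136,-0.124,0]}
    - {"dp": [-0.17,-0.155,0]}

```text
invalid input
```

move_arm:
  steps:
    - {"dp": [-0.034,-0.031,0],"spin": 0}
    - {"dp": [-0.068,-0.062,0],"spin": 0}
    - {"dp": [-0.102,-0.093,0],"spin": 0}
    - {"dp": [-0.136,-0.124,0],"spin": 0}
    - {"dp": [-0.17,-0.155,0],"spin": 0}
  jaw: 65
  force: 30

```text
time: 0.75
tcp_pos: [0.3437, 0.4843, 0.2187]
orientation: [[-0.948, 0.319, 0.0], [0.319, 0.948, 0.0], [-0.0, 0.0, -1.0]]
force: [0.9, 0.7, 0.4]
width: 0.0617
```

move_arm:
  steps:
    - {"dp": [-0.034,-0.031,0],"spin": 0}
    - {"dp": [-0.068,-0.062,0],"spin": 0}
    - {"dp": [-0.102,-0.093,0],"spin": 0}
    - {"dp": [-0.136,-0.124,0],"spin": 0}
    - {"dp": [-0.17,-0.155,0],"spin": 0}

```text
time: 1.25
tcp_pos: [0.4553, 0.2831, 0.2188]
orientation: [[-0.948, 0.319, 0.0], [0.319, 0.948, 0.0], [-0.0, 0.0, -1.0]]
force: [0.2, 0.4, 0.0]
width: 0.0604
```

move_arm:
  steps:
    - {"dp": [-0.022,-0.038,0.004],"spin": 0}
    - {"dp": [-0.044,-0.076,0.008],"spin": 0}
    - {"dp": [-0.066,-0.114,0.012],"spin": 0}
    - {"dp": [-0.088,-0.152,0.016],"spin": 0}
    - {"dp": [-0.11,-0.19,0.02],"spin": 0}

```text
time: 1.75
tcp_pos: [0.4985, 0.0679, 0.1987]
orientation: [[-0.948, 0.319, 0.001], [0.319, 0.948, 0.0], [-0.0, 0.0, -1.0]]
force: [0.9, 0.5, -0.9]
width: 0.0607
```

move_arm:
  steps:
    - {"dp": [-0.022,-0.038,0.004],"spin": 0}
    - {"dp": [-0.044,-0.076,0.008],"spin": 0}
    - {"dp": [-0.066,-0.114,0.012],"spin": 0}
    - {"dp": [-0.088,-0.152,0.016],"spin": 0}
    - {"dp": [-0.11,-0.19,0.02],"spin": 0}

```text
time: 2.25
tcp_pos: [0.5421, -0.1474, 0.1786]
orientation: [[-0.948, 0.319, 0.0], [0.319, 0.948, 0.0], [-0.0, 0.0, -1.0]]
force: [0.2, 0.7, 0.4]
width: 0.0604
```

move_arm:
  steps:
    - {"dp": [-0.022,-0.038,0.004],"spin": 0}
    - {"dp": [-0.044,-0.076,0.008],"spin": 0}
    - {"dp": [-0.066,-0.114,0.012],"spin": 0}
    - {"dp": [-0.088,-0.152,0.016],"spin": 0}
    - {"dp": [-0.11,-0.19,0.02],"spin": 0}

```text
time: 2.75
tcp_pos: [0.5857, -0.3625, 0.1584]
orientation: [[-0.948, 0.319, 0.0], [0.319, 0.948, 0.0], [-0.0, 0.0, -1.0]]
force: [-0.2, 0.2, -0.2]
width: 0.0604
```

move_arm:
  steps:
    - {"dp": [-0.007,-0.002,0.03],"spin": 0}
    - {"dp": [-0.007,-0.002,0.065],"spin": 0}
    - {"dp": [-0.007,-0.002,0.1],"spin": 0}
    - {"dp": [-0.007,-0.002,0.12],"spin": 0}
    - {"dp": [-0.007,-0.002,0.133],"spin": 0}

```text
time: 3.25
tcp_pos: [0.5907, -0.3644, 0.0235]
orientation: [[-0.948, 0.319, -0.002], [0.319, 0.948, 0.001], [0.002, 0.0, -1.0]]
force: [-0.2, 0.2, -0.2]
width: 0.0604
```

move_arm:
  steps:
    - {"dp": [0,0,0],"spin": 0}
    - {"dp": [0,0,0],"spin": 0}
    - {"dp": [0,0,0],"spin": 0}
    - {"dp": [0,0,0],"spin": 0}
    - {"dp": [0,0,0],"spin": 0}
  jaw: 0
  force: 30

```text
time: 3.75
tcp_pos: [0.592, -0.3653, 0.0267]
orientation: [[-0.948, 0.319, 0.001], [0.319, 0.948, -0.001], [-0.002, -0.0, -1.0]]
force: [-0.4, -1.8, 5.4]
width: 0.0258
```

move_arm:
  steps:
    - {"dp": [0,0,0],"spin": 0}
    - {"dp": [0,0,0],"spin": 0}
    - {"dp": [0,0,0],"spin": 0}
    - {"dp": [0,0,-0.01],"spin": 0}
    - {"dp": [0,0,-0.03],"spin": 0}

```text
time: 4.25
tcp_pos: [0.5905, -0.3641, 0.0549]
orientation: [[-0.948, 0.319, -0.003], [0.319, 0.948, 0.002], [0.003, 0.001, -1.0]]
force: [-0.2, 0.3, -1.6]
width: 0.0256
```

```bash
python3 - <<'E'
from h import *
grab('wrist','w1.png'); go(.594,.361,.16,71.4)
E
```

```text
t 4.3 at [ 0.5924 -0.3653  0.0591] phi 71.4 w 0.0255 -> dp [ 0.2301  0.6888 -0.1017] spin -0.01 j [ 0.45  0.74  0.03  1.78 -0.03  0.61  1.75]
```

View pics/w1.png

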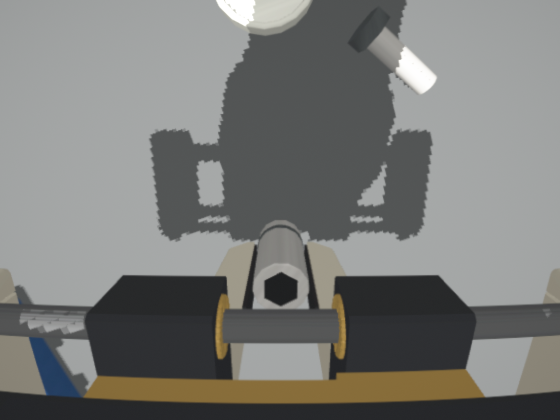

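Held socket S is at about (280,290) in the wrist view, upright between the pads (width 25.6 mm). Carrying it to cup S.

move_arm:
  steps:
    - {"dp": [0,0,-0.04],"spin": 0}
    - {"dp": [0.014,0.03,-0.07],"spin": 0}
    - {"dp": [0.028,0.07,-0.1],"spin": 0}
    - {"dp": [0.042,0.115,-0.1],"spin": 0}
    - {"dp": [0.056,0.16,-0.1],"spin": 0}

```text
time: 4.8
tcp_pos: [0.5898, -0.1939, 0.1572]
orientation: [[-0.947, 0.32, 0.003], [0.32, 0.947, -0.0], [-0.003, 0.001, -1.0]]
force: [-0.1, 1.1, -1.5]
width: 0.0253
```

move_arm:
  steps:
    - {"dp": [0.015,0.045,0],"spin": 0}
    - {"dp": [0.03,0.09,0],"spin": 0}
    - {"dp": [0.045,0.135,0],"spin": 0}
    - {"dp": [0.06,0.18,0],"spin": 0}
    - {"dp": [0.075,0.225,0],"spin": 0}

```text
time: 5.3
tcp_pos: [0.59, 0.0438, 0.1559]
orientation: [[-0.948, 0.319, 0.001], [0.319, 0.948, 0.0], [-0.0, 0.0, -1.0]]
force: [0.8, -0.1, -0.9]
width: 0.0257
```

move_arm:
  steps:
    - {"dp": [0.015,0.045,0],"spin": 0}
    - {"dp": [0.03,0.09,0],"spin": 0}
    - {"dp": [0.045,0.135,0],"spin": 0}
    - {"dp": [0.06,0.18,0],"spin": 0}
    - {"dp": [0.075,0.225,0],"spin": 0}

```text
time: 5.8
tcp_pos: [0.5905, 0.281, 0.1558]
orientation: [[-0.948, 0.319, 0.0], [0.319, 0.948, 0.0], [-0.0, 0.0, -1.0]]
force: [1.4, -0.8, -1.0]
width: 0.025
```

move_arm:
  steps:
    - {"dp": [0.012,0.04,0],"spin": 0}
    - {"dp": [0.024,0.079,0],"spin": 0}
    - {"dp": [0.024,0.079,0.03],"spin": 0}
    - {"dp": [0.024,0.079,0.06],"spin": 0}
    - {"dp": [0.024,0.079,0.06],"spin": 0}

```text
time: 6.3
tcp_pos: [0.5908, 0.3607, 0.0919]
orientation: [[-0.948, 0.318, -0.005], [0.318, 0.948, -0.004], [0.004, -0.005, -1.0]]
force: [-0.2, -0.8, -1.3]
width: 0.0258
```

```bash
python3 - <<'E'
from h import *
grab('wrist','w2.png'); go(.594,.361,.0315,71.4)
E
```

```text
t 6.35 at [0.5922 0.3609 0.0941] phi 71.4 w 0.0255 -> dp [-0.0018  0.0009  0.0626] spin 0.0 j [-0.68  0.7   0.09  1.77 -0.09  0.68  0.7 ]
```

View pics/w2.png

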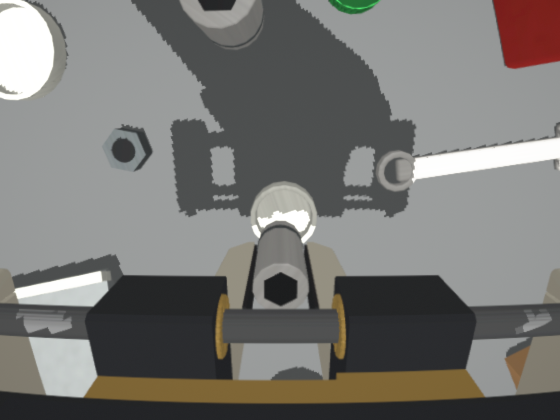

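Wrist view: the cup S rim at about (284,215) is lined up with the held socket at about (280,290), so I lower it.

move_arm:
  steps:
    - {"dp": [-0.002,0.001,0.02],"spin": 0}
    - {"dp": [-0.002,0.001,0.04],"spin": 0}
    - {"dp": [-0.002,0.001,0.055],"spin": 0}
    - {"dp": [-0.002,0.001,0.062],"spin": 0}
    - {"dp": [-0.002,0.001,0.065],"spin": 0}

```text
time: 6.85
tcp_pos: [0.5958, 0.3617, 0.0308]
orientation: [[-0.948, 0.319, 0.0], [0.319, 0.948, -0.0], [-0.0, 0.0, -1.0]]
force: [-0.2, -0.3, 3.7]
width: 0.0256
```

move_arm:
  steps:
    - {"dp": [0,0,0],"spin": 0}
    - {"dp": [0,0,0],"spin": 0}

```text
time: 7.05
tcp_pos: [0.5961, 0.3621, 0.0315]
orientation: [[-0.948, 0.319, 0.001], [0.319, 0.948, 0.001], [-0.001, 0.001, -1.0]]
force: [-0.2, 0.7, -1.8]
width: 0.0258
```

move_arm:
  steps:
    - {"dp": [0,0,0],"spin": 0}
    - {"dp": [0,0,0],"spin": 0}
    - {"dp": [0,0,0],"spin": 0}
    - {"dp": [0,0,0],"spin": 0}
    - {"dp": [0,0,-0.01],"spin": 0}
  jaw: 65

```text
time: 7.55
tcp_pos: [0.5949, 0.3615, 0.0398]
orientation: [[-0.948, 0.319, -0.002], [0.319, 0.948, -0.001], [0.001, -0.002, -1.0]]
force: [-0.2, 1.1, -0.2]
width: 0.0584
```

move_arm:
  steps:
    - {"dp": [0,0,-0.02],"spin": 0}
    - {"dp": [0,0,-0.06],"spin": 0}
    - {"dp": [0,0,-0.1],"spin": 0}
    - {"dp": [0,0,-0.12],"spin": 0}
    - {"dp": [0,0,-0.12],"spin": 0}

```text
time: 8.05
tcp_pos: [0.5974, 0.3628, 0.1652]
orientation: [[-0.948, 0.319, 0.005], [0.319, 0.948, 0.004], [-0.004, 0.005, -1.0]]
force: [0.2, -0.6, 0.4]
width: 0.0601
```

```bash
python3 - <<'E'
from h import *
grab('wrist','w3.png'); go(.4395,-.212,.15,71.4); go(.4395,-.212,.026,71.4)
E
```

```text
t 8.1 at [0.5964 0.3623 0.163 ] phi 71.4 w 0.0604 -> dp [-0.0346 -0.5943  0.0113] spin -0.01 j [-0.69  0.62  0.1   1.72 -0.08  0.8   0.69]
t 8.1 at [0.5964 0.3623 0.163 ] phi 71.4 w 0.0604 -> dp [-0.0343 -0.5947  0.1353] spin -0.01 j [-0.69  0.62  0.1   1.72 -0.08  0.8   0.69]
```

View pics/w3.png

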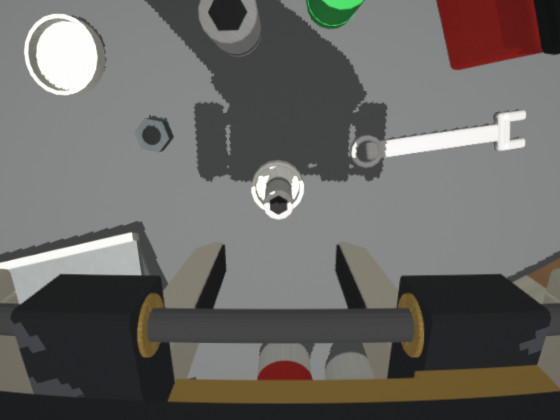

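Socket S stands in cup S at (278,190). Next is socket M.

move_arm:
  steps:
    - {"dp": [-0.003,-0.046,0],"spin": 0}
    - {"dp": [-0.006,-0.092,0],"spin": 0}
    - {"dp": [-0.009,-0.138,0],"spin": 0}
    - {"dp": [-0.012,-0.184,0],"spin": 0}
    - {"dp": [-0.015,-0.23,0],"spin": 0}

```text
time: 8.6
tcp_pos: [0.535, 0.1373, 0.1597]
orientation: [[-0.948, 0.319, -0.002], [0.319, 0.948, -0.001], [0.001, -0.001, -1.0]]
force: [1.1, -0.9, -0.2]
width: 0.0605
```

move_arm:
  steps:
    - {"dp": [-0.003,-0.046,0],"spin": 0}
    - {"dp": [-0.006,-0.092,0],"spin": 0}
    - {"dp": [-0.009,-0.138,0],"spin": 0}
    - {"dp": [-0.012,-0.184,0],"spin": 0}
    - {"dp": [-0.015,-0.23,0],"spin": 0}

```text
time: 9.1
tcp_pos: [0.4758, -0.0852, 0.1599]
orientation: [[-0.948, 0.319, -0.002], [0.319, 0.948, 0.0], [0.002, -0.0, -1.0]]
force: [1.1, -0.8, 0.4]
width: 0.0603
```

move_arm:
  steps:
    - {"dp": [-0.002,-0.045,0],"spin": 0}
    - {"dp": [-0.004,-0.09,0],"spin": 0}
    - {"dp": [-0.004,-0.134,0],"spin": 0}
    - {"dp": [-0.004,-0.134,0.03],"spin": 0}
    - {"dp": [-0.004,-0.134,0.06],"spin": 0}

```text
time: 9.6
tcp_pos: [0.4376, -0.2138, 0.0999]
orientation: [[-0.947, 0.323, 0.001], [0.323, 0.947, -0.001], [-0.001, -0.0, -1.0]]
force: [1.0, 0.5, -1.5]
width: 0.0604
```

```bash
python3 - <<'E'
from h import *
go(.4395,-.212,.026,71.4)
E
```

```text
t 9.6 at [ 0.4376 -0.2138  0.0999] phi 71.2 w 0.0604 -> dp [-0.0012  0.0023  0.074 ] spin -0.23 j [ 0.31  0.51  0.04  2.24 -0.05  0.39  1.63]
```

move_arm:
  steps:
    - {"dp": [-0.001,0.002,0.02],"spin": 0}
    - {"dp": [-0.001,0.002,0.045],"spin": 0}
    - {"dp": [-0.001,0.002,0.065],"spin": 0}
    - {"dp": [-0.001,0.002,0.075],"spin": 0}
    - {"dp": [-0.001,0.002,0.075],"spin": 0}

```text
time: 10.1
tcp_pos: [0.4388, -0.2099, 0.0242]
orientation: [[-0.948, 0.319, -0.003], [0.319, 0.948, 0.001], [0.003, 0.0, -1.0]]
force: [0.3, -0.1, -0.2]
width: 0.0604
```

move_arm:
  steps:
    - {"dp": [0,0,0],"spin": 0}
    - {"dp": [0,0,0],"spin": 0}
    - {"dp": [0,0,0],"spin": 0}
    - {"dp": [0,0,0],"spin": 0}
    - {"dp": [0,0,0],"spin": 0}
  jaw: 0
  force: 30

```text
time: 10.6
tcp_pos: [0.4403, -0.2107, 0.0264]
orientation: [[-0.948, 0.319, 0.001], [0.319, 0.948, -0.001], [-0.001, -0.0, -1.0]]
force: [0.1, -0.6, 7.8]
width: 0.0346
```

move_arm:
  steps:
    - {"dp": [0,0,0],"spin": 0}
    - {"dp": [0,0,-0.02],"spin": 0}
    - {"dp": [0,0,-0.04],"spin": 0}
    - {"dp": [0,0,-0.06],"spin": 0}
    - {"dp": [0,0,-0.06],"spin": 0}

```text
time: 11.1
tcp_pos: [0.4408, -0.2107, 0.0876]
orientation: [[-0.948, 0.319, 0.003], [0.319, 0.948, -0.001], [-0.004, -0.0, -1.0]]
force: [0.7, 0.4, -1.5]
width: 0.0347
```

```bash
python3 - <<'E'
from h import *
go(.444,-.324,.09,71.4)
E
```

```text
t 11.1 at [ 0.4408 -0.2107  0.0876] phi 71.4 w 0.0347 -> dp [-0.0392 -0.1063 -0.0022] spin -0.02 j [ 0.3   0.53  0.03  2.25 -0.05  0.35  1.63]
```

move_arm:
  steps:
    - {"dp": [-0.013,-0.036,0],"spin": 0}
    - {"dp": [-0.026,-0.072,0],"spin": 0}
    - {"dp": [-0.039,-0.106,0],"spin": 0}
    - {"dp": [-0.039,-0.106,0.01],"spin": 0}
    - {"dp": [-0.039,-0.106,0.02],"spin": 0}

```text
time: 11.6
tcp_pos: [0.4424, -0.3237, 0.0644]
orientation: [[-0.947, 0.321, -0.0], [0.321, 0.947, 0.0], [0.0, 0.0, -1.0]]
force: [0.7, 0.7, -1.8]
width: 0.0342
```

```bash
python3 - <<'E'
from h import *
grab('wrist','w4.png'); go(.444,-.324,.031,71.4)
E
```

```text
t 11.65 at [ 0.4419 -0.322   0.0629] phi 71.4 w 0.0346 -> dp [-0.0027 -0.0012  0.0319] spin -0.01 j [ 0.52  0.62  0.01  2.13 -0.02  0.4   1.79]
```

View pics/w4.png

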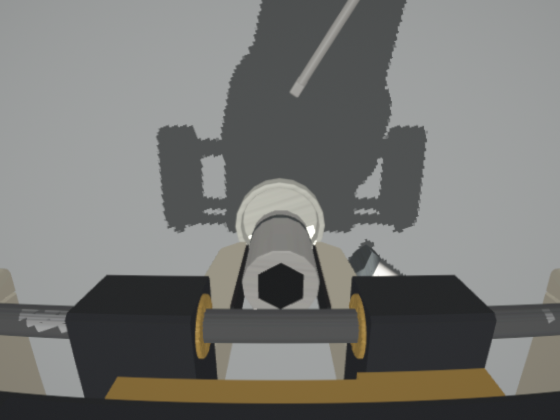

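Cup M rim at about (280,220) is centred under the held socket at (281,287). Lowering it.

move_arm:
  steps:
    - {"dp": [-0.002,-0.001,0.012],"spin": 0}
    - {"dp": [-0.002,-0.001,0.024],"spin": 0}
    - {"dp": [-0.002,-0.001,0.03],"spin": 0}
    - {"dp": [-0.002,-0.001,0.034],"spin": 0}
    - {"dp": [-0.002,-0.001,0.034],"spin": 0}

```text
time: 12.15
tcp_pos: [0.4445, -0.3245, 0.0311]
orientation: [[-0.948, 0.319, -0.001], [0.319, 0.948, 0.0], [0.001, 0.0, -1.0]]
force: [0.4, 0.1, -2.7]
width: 0.0346
```

move_arm:
  steps:
    - {"dp": [0,0,0],"spin": 0}
    - {"dp": [0,0,0],"spin": 0}

```text
time: 12.35
tcp_pos: [0.4448, -0.325, 0.032]
orientation: [[-0.948, 0.319, 0.001], [0.319, 0.948, -0.0], [-0.001, -0.0, -1.0]]
force: [-0.5, -0.5, -1.8]
width: 0.0342
```

move_arm:
  steps:
    - {"dp": [0,0,0],"spin": 0}
    - {"dp": [0,0,0],"spin": 0}
    - {"dp": [0,0,0],"spin": 0}
    - {"dp": [0,0,0],"spin": 0}
    - {"dp": [0,0,-0.01],"spin": 0}
  jaw: 58

```text
time: 12.85
tcp_pos: [0.4441, -0.3245, 0.0412]
orientation: [[-0.948, 0.319, -0.001], [0.319, 0.948, 0.001], [0.002, 0.0, -1.0]]
force: [-0.1, -0.4, 0.1]
width: 0.0544
```

move_arm:
  steps:
    - {"dp": [0,0,-0.02],"spin": 0}
    - {"dp": [0,0,-0.06],"spin": 0}
    - {"dp": [0,0,-0.1],"spin": 0}
    - {"dp": [0,0,-0.12],"spin": 0}
    - {"dp": [0,0,-0.12],"spin": 0}

```text
time: 13.35
tcp_pos: [0.4458, -0.3258, 0.1653]
orientation: [[-0.948, 0.319, 0.005], [0.319, 0.948, -0.003], [-0.006, -0.001, -1.0]]
force: [-0.4, -0.3, -0.1]
width: 0.054
```

```bash
python3 - <<'E'
from h import *
grab('wrist','w5.png'); go(.5,.1,.16);go(.4447,.373,.1,71.4); go(.4447,.373,.026,71.4)
E
```

```text
t 13.4 at [ 0.4452 -0.3253  0.1635] phi 71.4 w 0.054 -> dp [0.0838 0.4205 0.0029] spin 0 j [ 0.51  0.46  0.02  2.06 -0.01  0.62  1.79]
t 13.4 at [ 0.4452 -0.3253  0.1635] phi 71.4 w 0.054 -> dp [0.2235 0.6616 0.0623] spin -0.01 j [ 0.51  0.46  0.02  2.06 -0.01  0.62  1.79]
t 13.4 at [ 0.4452 -0.3253  0.1635] phi 71.4 w 0.054 -> dp [0.2238 0.6617 0.1363] spin -0.01 j [ 0.51  0.46  0.02  2.06 -0.01  0.62  1.79]
```

View pics/w5.png

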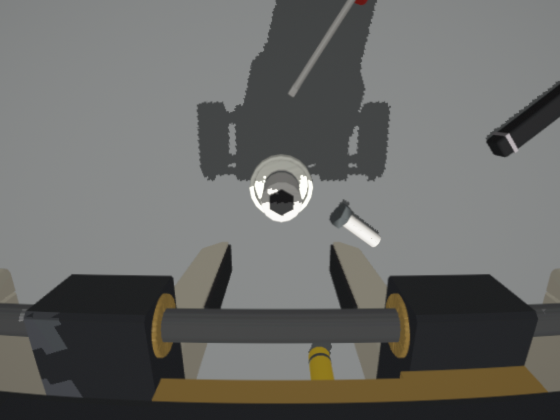

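Socket M stands in cup M at (281,190). Next is socket L.

move_arm:
  steps:
    - {"dp": [0.015,0.044,0],"spin": 0}
    - {"dp": [0.03,0.088,0],"spin": 0}
    - {"dp": [0.045,0.132,0],"spin": 0}
    - {"dp": [0.06,0.176,0],"spin": 0}
    - {"dp": [0.075,0.22,0],"spin": 0}
  jaw: 70

```text
time: 13.9
tcp_pos: [0.4427, -0.0907, 0.1607]
orientation: [[-0.948, 0.319, -0.002], [0.319, 0.948, 0.0], [0.002, -0.0, -1.0]]
force: [1.0, 0.9, 0.1]
width: 0.0648
```

move_arm:
  steps:
    - {"dp": [0.015,0.044,0],"spin": 0}
    - {"dp": [0.03,0.088,0],"spin": 0}
    - {"dp": [0.045,0.132,0],"spin": 0}
    - {"dp": [0.06,0.176,0],"spin": 0}
    - {"dp": [0.075,0.22,0],"spin": 0}

```text
time: 14.4
tcp_pos: [0.4419, 0.1416, 0.1607]
orientation: [[-0.948, 0.319, -0.002], [0.319, 0.948, -0.001], [0.001, -0.001, -1.0]]
force: [1.2, 0.2, 0.1]
width: 0.0653
```

move_arm:
  steps:
    - {"dp": [0.015,0.044,0],"spin": 0}
    - {"dp": [0.03,0.088,0],"spin": 0}
    - {"dp": [0.045,0.132,0],"spin": 0}
    - {"dp": [0.06,0.176,0],"spin": 0}
    - {"dp": [0.074,0.222,0],"spin": 0}

```text
time: 14.9
tcp_pos: [0.4425, 0.3753, 0.1603]
orientation: [[-0.948, 0.319, -0.002], [0.319, 0.948, -0.002], [0.001, -0.002, -1.0]]
force: [0.9, 0.8, 0.3]
width: 0.0651
```

move_arm:
  steps:
    - {"dp": [0,0,0.02],"spin": 0}
    - {"dp": [0,0,0.04],"spin": 0}
    - {"dp": [0,0,0.04],"spin": 0}

```text
time: 15.2
tcp_pos: [0.4416, 0.3729, 0.1183]
orientation: [[-0.948, 0.318, -0.004], [0.318, 0.948, -0.004], [0.003, -0.006, -1.0]]
force: [-0.0, -0.2, -0.6]
width: 0.0652
```

```bash
python3 - <<'E'
from h import *
grab('wrist','w6.png'); go(.4447,.373,.026,71.4)
E
```

```text
t 15.25 at [0.4424 0.3731 0.1198] phi 71.4 w 0.0651 -> dp [-0.0024  0.0011  0.0938] spin 0.01 j [-0.83  0.56  0.05  2.03 -0.05  0.57  0.5 ]
```

View pics/w6.png

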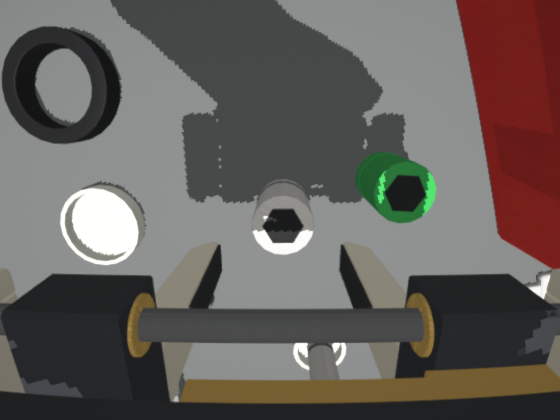

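Socket L at (282,225), with the green look-alike at (400,190), well outside the fingers. I narrow the jaws a bit and descend.

move_arm:
  steps:
    - {"dp": [-0.001,0.001,0.03],"spin": 0}
    - {"dp": [-0.001,0.001,0.055],"spin": 0}
    - {"dp": [-0.001,0.001,0.08],"spin": 0}
    - {"dp": [-0.001,0.001,0.094],"spin": 0}
    - {"dp": [-0.001,0.001,0.094],"spin": 0}
  jaw: 64

```text
time: 15.75
tcp_pos: [0.4444, 0.3738, 0.0265]
orientation: [[-0.948, 0.32, -0.002], [0.32, 0.948, -0.002], [0.001, -0.002, -1.0]]
force: [0.2, -0.0, 1.0]
width: 0.0597
```

move_arm:
  steps:
    - {"dp": [0,0,0],"spin": 0}
    - {"dp": [0,0,0],"spin": 0}
    - {"dp": [0,0,0],"spin": 0}
    - {"dp": [0,0,0],"spin": 0}
    - {"dp": [0,0,0],"spin": 0}
  jaw: 0
  force: 35

```text
time: 16.25
tcp_pos: [0.4453, 0.3747, 0.0288]
orientation: [[-0.948, 0.319, 0.001], [0.319, 0.948, 0.001], [-0.001, 0.001, -1.0]]
force: [-0.7, -2.0, 6.8]
width: 0.0445
```

move_arm:
  steps:
    - {"dp": [0,0,0],"spin": 0}
    - {"dp": [0,0,-0.02],"spin": 0}
    - {"dp": [0,0,-0.05],"spin": 0}
    - {"dp": [0,0,-0.06],"spin": 0}
    - {"dp": [0,0,-0.06],"spin": 0}

```text
time: 16.75
tcp_pos: [0.4455, 0.3753, 0.0891]
orientation: [[-0.948, 0.319, 0.002], [0.319, 0.948, 0.002], [-0.001, 0.003, -1.0]]
force: [-0.7, 0.1, -4.0]
width: 0.0445
```

```bash
python3 - <<'E'
from h import *
go(.411,.213,.09,71.4)
E
```

```text
t 16.75 at [0.4455 0.3753 0.0891] phi 71.4 w 0.0445 -> dp [-0.0191 -0.1648 -0.0014] spin -0.01 j [-0.83  0.6   0.04  2.04 -0.05  0.49  0.5 ]
```

move_arm:
  steps:
    - {"dp": [-0.005,-0.042,0],"spin": 0}
    - {"dp": [-0.01,-0.084,0],"spin": 0}
    - {"dp": [-0.015,-0.126,0],"spin": 0}
    - {"dp": [-0.019,-0.165,0.01],"spin": 0}
    - {"dp": [-0.019,-0.165,0.02],"spin": 0}

```text
time: 17.25
tcp_pos: [0.4076, 0.2062, 0.0668]
orientation: [[-0.946, 0.324, -0.004], [0.324, 0.946, -0.004], [0.002, -0.005, -1.0]]
force: [-0.4, -0.3, -3.4]
width: 0.0444
```

```bash
python3 - <<'E'
from h import *
grab('wrist','w7.png'); go(.411,.213,.033,71.4)
E
```

```text
t 17.3 at [0.4087 0.2092 0.0656] phi 71.2 w 0.0446 -> dp [-0.001   0.0045  0.0326] spin -0.2 j [-0.6   0.56  0.01  2.32 -0.02  0.26  0.66]
```

View pics/w7.png

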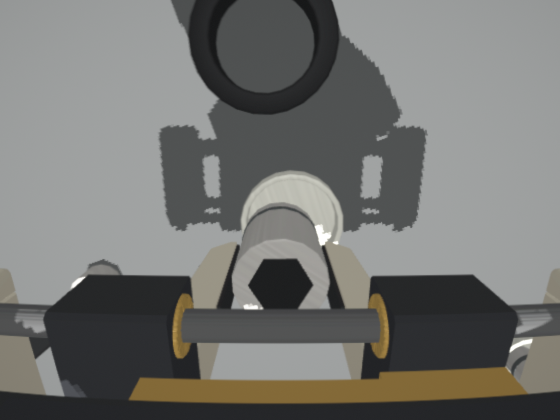

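The cup L rim, centred at u≈292, is a few mm off the held socket at u≈281. The arm is still settling, so I read again before lowering.

move_arm:
  steps:
    - {"dp": [0,0,0],"spin": 0}
    - {"dp": [0,0,0],"spin": 0}
    - {"dp": [0,0,0],"spin": 0}

```text
time: 17.6
tcp_pos: [0.4105, 0.2134, 0.0677]
orientation: [[-0.948, 0.318, 0.001], [0.318, 0.948, 0.001], [-0.0, 0.001, -1.0]]
force: [0.0, 0.1, -3.3]
width: 0.045
```

```bash
python3 - <<'E'
from h import *
go(.411,.213,.033,71.4)
d=grab('wrist');g=d['pixels'];P=cloud(d)
m=(P[...,2]>.012)&(P[...,2]<.02)&(g.min(2)>150);m[:, :220]=0;m[:,360:]=0
q=P[m];c,rd=cv2.minEnclosingCircle(q[:,:2].astype(np.float32));print('rim',c,rd,m.sum())
m=(P[...,2]>.085)&(P[...,2]<.11);m[:, :225]=0;m[:,335:]=0;m[:230]=0
q=P[m];print('top',m.sum(),q.mean(0),cv2.minEnclosingCircle(q[:,:2].astype(np.float32)))
E
```

```text
t 17.6 at [0.4105 0.2134 0.0677] phi 71.5 w 0.045 -> dp [-0.0006 -0.0002  0.0347] spin 0.07 j [-0.61  0.56  0.01  2.32 -0.02  0.27  0.66]
rim (0.4080881178379059, 0.2138185352087021) 0.03585609421133995 1034
top 7236 [0.40291333 0.21561735 0.09985721] ((0.4038905203342438, 0.21508358418941498), 0.02686600759625435)
```

move_arm:
  steps:
    - {"dp": [0,0,0.012],"spin": 0}
    - {"dp": [0,0,0.024],"spin": 0}
    - {"dp": [0,0,0.03],"spin": 0}
    - {"dp": [0,0,0.034],"spin": 0}
    - {"dp": [0,0,0.035],"spin": 0}

```text
time: 18.15
tcp_pos: [0.4101, 0.2125, 0.0327]
orientation: [[-0.948, 0.319, -0.0], [0.319, 0.948, 0.0], [0.0, 0.0, -1.0]]
force: [-2.4, -0.3, 12.6]
width: 0.0445
```

move_arm:
  steps:
    - {"dp": [0,0,0],"spin": 0}
    - {"dp": [0,0,0],"spin": 0}

```text
time: 18.35
tcp_pos: [0.4104, 0.2123, 0.0329]
orientation: [[-0.948, 0.319, 0.0], [0.319, 0.948, 0.0], [-0.0, 0.0, -1.0]]
force: [-0.5, 0.1, -2.8]
width: 0.0448
```

move_arm:
  steps:
    - {"dp": [0,0,0],"spin": 0}
    - {"dp": [0,0,0],"spin": 0}
    - {"dp": [0,0,0],"spin": 0}
    - {"dp": [0,0,0],"spin": 0}
    - {"dp": [0,0,-0.01],"spin": 0}
  jaw: 64

```text
time: 18.85
tcp_pos: [0.4098, 0.212, 0.0422]
orientation: [[-0.948, 0.319, -0.001], [0.319, 0.948, -0.001], [0.001, -0.001, -1.0]]
force: [-0.4, -0.3, 0.1]
width: 0.0593
```

move_arm:
  steps:
    - {"dp": [0,0,-0.02],"spin": 0}
    - {"dp": [0,0,-0.06],"spin": 0}
    - {"dp": [0,0,-0.1],"spin": 0}
    - {"dp": [0,0,-0.12],"spin": 0}
    - {"dp": [0,0,-0.12],"spin": 0}

```text
time: 19.35
tcp_pos: [0.4113, 0.2128, 0.1659]
orientation: [[-0.948, 0.319, 0.005], [0.319, 0.948, 0.003], [-0.003, 0.004, -1.0]]
force: [-0.2, -1.0, -0.8]
width: 0.0594
```

```bash
python3 - <<'E'
from h import *
d=grab('wrist','w8.png');P=cloud(d);m=(P[...,2]>.06)&(P[...,2]<.072);m[:120]=0;m[250:]=0;m[:,:220]=0;m[:,340:]=0
print(m.sum(),P[m].mean(0) if m.any() else 0)
go(.4371,-.0186,.12,18.8)
E
```

```text
2159 [0.40696555 0.21333377 0.0658699 ]
t 19.4 at [0.4107 0.2125 0.1643] phi 71.4 w 0.0593 -> dp [-0.0987 -0.2108  0.0439] spin 52.59 j [-0.62  0.37  0.02  2.24 -0.01  0.52  0.66]
```

View pics/w8.png

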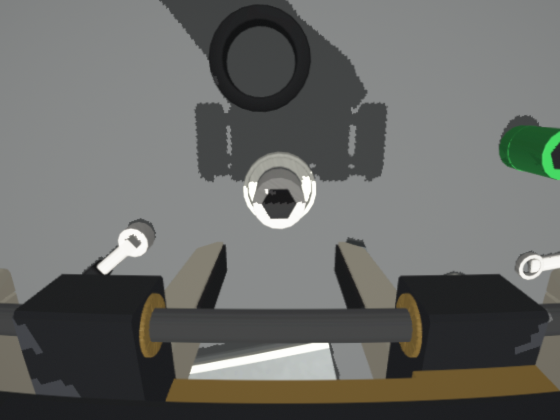

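Socket L stands in cup L at (280,190), its top at z≈0.066 as expected. Now the ratchet.

move_arm:
  steps:
    - {"dp": [-0.02,-0.042,0],"spin": 8}
    - {"dp": [-0.04,-0.084,0],"spin": 16}
    - {"dp": [-0.06,-0.126,0],"spin": 24}
    - {"dp": [-0.08,-0.168,0.01],"spin": 32}
    - {"dp": [-0.099,-0.211,0.02],"spin": 40}
  jaw: 50

```text
time: 19.9
tcp_pos: [0.4363, -0.021, 0.1417]
orientation: [[-0.517, 0.856, -0.001], [0.856, 0.517, -0.0], [-0.0, -0.001, -1.0]]
force: [0.8, -0.4, 0.6]
width: 0.0465
```

move_arm:
  steps:
    - {"dp": [0,0,0.01],"spin": 6.3}
    - {"dp": [0,0,0.02],"spin": 12.6}
    - {"dp": [0,0,0.02],"spin": 12.6}
    - {"dp": [0,0,0.02],"spin": 12.6}

```text
time: 20.3
tcp_pos: [0.436, -0.0193, 0.122]
orientation: [[-0.325, 0.946, -0.002], [0.946, 0.325, -0.001], [0.0, -0.002, -1.0]]
force: [-0.0, -0.2, -0.4]
width: 0.0464
```

```bash
python3 - <<'E'
from h import *
go(.4371,-.0186,.010,18.8)
d=grab('wrist','w9.png');P=cloud(d)
m=(P[...,2]>.012)&(P[...,2]<.028)&(np.hypot(P[...,0]-.44,P[...,1]+.02)<.12)
q=P[m][:,:2].astype(np.float32);print(m.sum(),cv2.minAreaRect(q),cv2.boxPoints(cv2.minAreaRect(q)))
for y0 in np.arange(-.1,.06,.02):
    k=P[m];k=k[abs(k[:,1]-y0)<.003]
    if len(k)>5: print(y0.round(2),len(k),k[:,0].min().round(4),k[:,0].max().round(4),k[:,2].mean().round(4))
E
```

```text
t 20.3 at [ 0.436  -0.0193  0.122 ] phi 19.0 w 0.0464 -> dp [0.0003 0.0015 0.112 ] spin 0.19 j [-0.25  0.44  0.23  2.34 -0.26  0.38  0.53]
4713 ((0.43670037388801575, -0.022242464125156403), (0.03076678141951561, 0.19054031372070312), 18.425128936767578) [[ 0.391994    0.06328175]
 [ 0.45221716 -0.11749098]
 [ 0.48140675 -0.10776668]
 [ 0.4211836   0.07300606]]
-0.1 129 0.4575 0.4795 0.0219
-0.08 142 0.4496 0.4726 0.0217
-0.06 144 0.4429 0.4651 0.0218
-0.04 163 0.435 0.4571 0.0216
-0.02 173 0.4274 0.4498 0.0215
0.0 181 0.4222 0.4428 0.0205
0.02 130 0.4156 0.4312 0.0184
0.04 194 0.3997 0.4242 0.0209
```

View pics/w9.png

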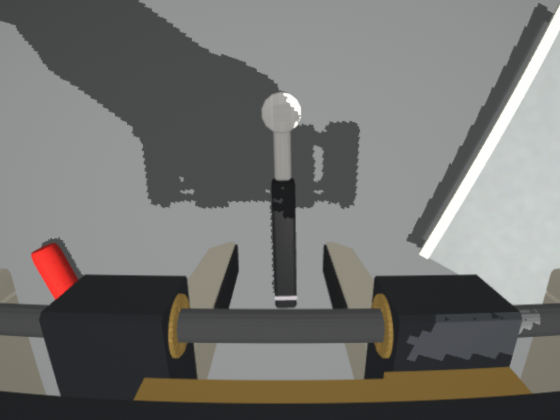

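Wrist view: head at (282,112), grip bar running down to (286,300) between the open fingers. The slices put the axis about 1.5° off the skewed box fit, so I correct and grasp.

move_arm:
  steps:
    - {"dp": [0.001,0.002,0.03],"spin": -1.4}
    - {"dp": [0.001,0.002,0.07],"spin": -1.4}
    - {"dp": [0.001,0.002,0.1],"spin": -1.4}
    - {"dp": [0.001,0.002,0.112],"spin": -1.4}
    - {"dp": [0.001,0.002,0.112],"spin": -1.4}

```text
time: 20.85
tcp_pos: [0.4371, -0.0168, 0.0127]
orientation: [[-0.348, 0.938, -0.005], [0.938, 0.348, 0.003], [0.005, -0.004, -1.0]]
force: [-0.8, 0.1, 0.7]
width: 0.0464
```

move_arm:
  steps:
    - {"dp": [0,0,0],"spin": 0}
    - {"dp": [0,0,0],"spin": 0}
    - {"dp": [0,0,0],"spin": 0}
    - {"dp": [0,0,0],"spin": 0}
    - {"dp": [0,0,0],"spin": 0}
  jaw: 0
  force: 50

```text
time: 21.35
tcp_pos: [0.4377, -0.017, 0.014]
orientation: [[-0.346, 0.938, -0.003], [0.938, 0.346, 0.002], [0.003, -0.002, -1.0]]
force: [-0.1, 1.3, 5.7]
width: 0.0193
```

move_arm:
  steps:
    - {"dp": [0,0,0],"spin": 0}
    - {"dp": [0,0,-0.02],"spin": 0}
    - {"dp": [0,0,-0.05],"spin": 0}
    - {"dp": [0,0,-0.09],"spin": 0}
    - {"dp": [0,0,-0.11],"spin": 0}

```text
time: 21.85
tcp_pos: [0.4377, -0.0177, 0.1257]
orientation: [[-0.345, 0.939, -0.003], [0.939, 0.345, 0.002], [0.003, -0.002, -1.0]]
force: [0.9, -0.4, -2.5]
width: 0.019
```

```bash
python3 - <<'E'
from h import *
d=grab('wrist','w10.png');P=cloud(d)
a=np.radians(-5.4);X=np.array([np.cos(a),np.sin(a)]);Y=np.array([-X[1],X[0]])
t=np.array([.6358,.0887])-.038*X+.002*Y;print(t);go(*t,.12,-5.4)
E
```

```text
[0.59815686 0.09426724]
t 21.9 at [ 0.4384 -0.0176  0.1272] phi 20.2 w 0.0192 -> dp [0.0499 0.1885 0.0073] spin 25.56 j [-0.47  0.47  0.54  2.35 -0.58  0.45  0.9 ]
```

View pics/w10.png

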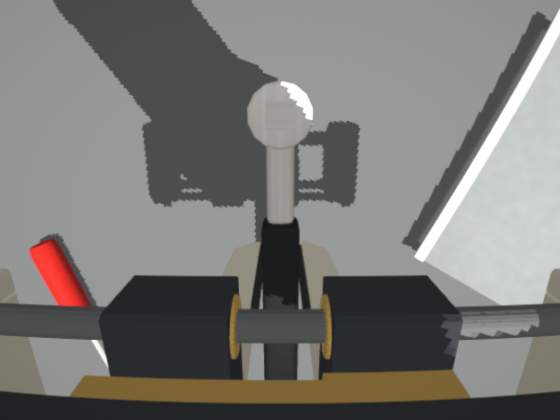

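Ratchet held level with its axis along tool x (width 19.2 mm). Carrying it over the rest.

move_arm:
  steps:
    - {"dp": [0.01,0.038,0],"spin": 5.1}
    - {"dp": [0.02,0.076,0],"spin": 10.2}
    - {"dp": [0.03,0.114,0],"spin": 15.3}
    - {"dp": [0.04,0.152,0],"spin": 20.4}
    - {"dp": [0.05,0.188,0],"spin": 25.5}

```text
time: 22.4
tcp_pos: [0.5976, 0.0956, 0.1223]
orientation: [[0.096, 0.995, -0.005], [0.995, -0.096, 0.001], [0.001, -0.005, -1.0]]
force: [0.6, -0.8, -3.2]
width: 0.0193
```

move_arm:
  steps:
    - {"dp": [0,0,0.02],"spin": 0}
    - {"dp": [0,0,0.04],"spin": 0}
    - {"dp": [0,0,0.04],"spin": 0}
    - {"dp": [0,0,0.04],"spin": 0}
    - {"dp": [0,0,0.04],"spin": 0}

```text
time: 22.9
tcp_pos: [0.597, 0.094, 0.0838]
orientation: [[0.093, 0.996, -0.003], [0.996, -0.093, 0.002], [0.002, -0.003, -1.0]]
force: [0.3, -0.5, -2.8]
width: 0.0194
```

```bash
python3 - <<'E'
from h import *
d=grab('wrist','w11.png');P=cloud(d);g=d['pixels'].min(2)
go(.5982,.0943,.0445,-5.4)
a=np.radians(-5.4);X=np.array([np.cos(a),np.sin(a)]);Y=np.array([-X[1],X[0]])
L=(P[...,:2]-np.array([.6358,.0887]));x=L@X;y=L@Y;z=P[...,2]
# ledge top (bright) & slope residuals in rest frame; held ratchet bounds
for y0 in (-.09,-.06,.06,.08,.1):
    k=(abs(y-y0)<.003)&(z>.015)&(z<.05)&(x>-.07)&(x<-.03)
    if k.any():
        i=np.argsort(x[k]);print('y',y0,k.sum(),np.c_[x[k][i],z[k][i]][::max(1,k.sum()//10)].round(4).tolist())
m=(z>.07)&(z<.115)&(abs(y)<.12)&(x>-.075)&(x<0)
for y0 in (.02,.03,.04,.05,.06,.077,.09):
    k=m&(abs(y-y0)<.002)
    if k.any():print('rat y',y0,x[k].min().round(4),x[k].max().round(4),np.median(z[k]).round(4))
E
```

```text
t 22.95 at [0.5972 0.0942 0.084 ] phi -5.4 w 0.0193 -> dp [0.0001 0.0011 0.0395] spin 0.05 j [-0.67  0.73  0.66  2.01 -0.75  0.66  0.4 ]
y -0.06 20 [[-0.055, 0.0273], [-0.055, 0.0279], [-0.0549, 0.0284], [-0.0542, 0.0276], [-0.0542, 0.0273], [-0.0542, 0.0282], [-0.0542, 0.0283], [-0.0535, 0.0275], [-0.0534, 0.0276], [-0.0534, 0.0287]]
y 0.06 97 [[-0.0608, 0.0243], [-0.0601, 0.0244], [-0.0599, 0.0256], [-0.0586, 0.0259], [-0.0579, 0.0265], [-0.0573, 0.0258], [-0.0566, 0.0259], [-0.0558, 0.0264], [-0.0551, 0.0277], [-0.0543, 0.0287], [-0.0531, 0.0271]]
y 0.1 456 [[-0.0612, 0.0244], [-0.0583, 0.0268], [-0.0552, 0.0271], [-0.0527, 0.0258], [-0.0496, 0.0229], [-0.0463, 0.0243], [-0.043, 0.0259], [-0.0392, 0.0272], [-0.036, 0.029], [-0.0335, 0.0288], [-0.0304, 0.0323]]
rat y 0.02 -0.0495 -0.0293 0.0901
rat y 0.03 -0.0463 -0.0328 0.0879
rat y 0.04 -0.0462 -0.0329 0.088
rat y 0.05 -0.0461 -0.033 0.088
rat y 0.06 -0.0465 -0.0325 0.0878
rat y 0.077 -0.0552 -0.0239 0.0918
rat y 0.09 -0.0502 -0.0288 0.0906
```

View pics/w11.png

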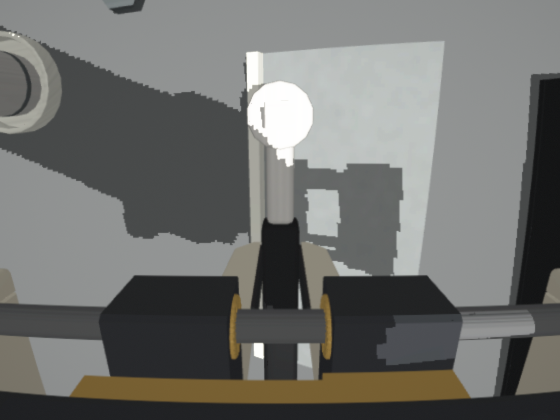

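Wrist view: held ratchet head at (280,115) above the rest, parallel to the ledge at u≈255. The 32 mm head overhangs the 20 mm bar by 6 mm, so at rest the ratchet touches the ledge with head and grip end, about 2° askew. I set that, then lower to contact.

move_arm:
  steps:
    - {"dp": [0,0.002,0.01],"spin": 2}
    - {"dp": [0,0.003,0.02],"spin": 2}
    - {"dp": [0,0.003,0.027],"spin": 2}
    - {"dp": [0,0.003,0.03],"spin": 2}
    - {"dp": [0,0.003,0.03],"spin": 2}

```text
time: 23.45
tcp_pos: [0.5994, 0.0941, 0.0524]
orientation: [[0.127, 0.992, -0.005], [0.992, -0.127, 0.002], [0.001, -0.005, -1.0]]
force: [0.2, -0.1, -2.0]
width: 0.0192
```

move_arm:
  steps:
    - {"dp": [0,0,0.001],"spin": 0}
    - {"dp": [0,0,0.002],"spin": 0}
    - {"dp": [0,0,0.003],"spin": 0}

```text
time: 23.75
tcp_pos: [0.5999, 0.0942, 0.0504]
orientation: [[0.127, 0.992, -0.003], [0.992, -0.127, 0.002], [0.002, -0.004, -1.0]]
force: [-0.2, -1.0, -0.5]
width: 0.0192
```

```bash
python3 - <<'E'
from h import *
go(.601,.0943,.050,-7.4);print(readout.observe()['force'])
E
```

```text
t 23.75 at [0.5999 0.0942 0.0504] phi -7.3 w 0.0192 -> dp [0.0002 0.0011 0.0004] spin 0.08 j [-0.64  0.78  0.62  2.02 -0.81  0.6   0.41]
[-0.24563145 -1.04875203 -0.45856774]
```

The vertical force dropped, so the head is touching. Releasing gently, then rising.

move_arm:
  steps:
    - {"dp": [0,0,0],"spin": 0}
    - {"dp": [0,0,0],"spin": 0}
    - {"dp": [0,0,0],"spin": 0}
    - {"dp": [0,0,-0.003],"spin": 0}
    - {"dp": [0,0,-0.008],"spin": 0}
  jaw: 38

```text
time: 24.25
tcp_pos: [0.5998, 0.0942, 0.0584]
orientation: [[0.127, 0.992, -0.004], [0.992, -0.127, 0.002], [0.001, -0.004, -1.0]]
force: [-1.0, -1.0, -0.8]
width: 0.0351
```

move_arm:
  steps:
    - {"dp": [0,0,-0.02],"spin": 0}
    - {"dp": [0,0,-0.06],"spin": 0}
    - {"dp": [0,0,-0.1],"spin": 0}
    - {"dp": [0,0,-0.12],"spin": 0}
    - {"dp": [0,0,-0.12],"spin": 0}

```text
time: 24.75
tcp_pos: [0.6018, 0.0939, 0.1815]
orientation: [[0.127, 0.992, 0.001], [0.992, -0.127, 0.003], [0.003, 0.001, -1.0]]
force: [1.0, 0.3, 0.5]
width: 0.0351
```

```bash
cat > chk.py <<'E'
from h import *
def chk(n,f,rows):
    d=grab(n,f);P=cloud(d)
    a=np.radians(-5.4);X=np.array([np.cos(a),np.sin(a)]);Y=np.array([-X[1],X[0]])
    L=(P[...,:2]-np.array([.6350,.0887]));x=L@X;y=L@Y;z=P[...,2]
    c,s=np.cos(.436),np.sin(.436)
    u=(x+.047)*c+(z-.022)*s; h=-(x+.047)*s+(z-.022)*c   # along slope, above face
    for y0 in rows:
        k=(abs(y-y0)<.002)&(h>.012)&(h<.045)&(u>-.02)&(u<.1)
        if k.sum()>2:
            print(n,'y',y0,k.sum(),'u',u[k].min().round(4),u[k].max().round(4),'h med',np.median(h[k]).round(4),'max',h[k].max().round(4))
    k=(h>.012)&(h<.04)&(u>-.02)&(u<.06)&(abs(y)<.14);print('y range',y[k].min(),y[k].max())
    return d
E
python3 - <<'E'
from chk import *
chk('wrist','w12.png',np.arange(-.1,.11,.02));go(.6,.094,.17)
E
```

```text
wrist y -0.08 70 u 0.0003 0.0194 h med 0.023 max 0.0247
wrist y -0.06 80 u 0.0004 0.02 h med 0.0229 max 0.0247
wrist y -0.039999999999999994 82 u 0.0015 0.0203 h med 0.023 max 0.0245
wrist y -0.01999999999999999 91 u 0.0013 0.0208 h med 0.0229 max 0.0243
wrist y 1.3877787807814457e-17 91 u 0.0028 0.0215 h med 0.023 max 0.0246
wrist y 0.020000000000000018 106 u 0.0026 0.0218 h med 0.0226 max 0.0239
wrist y 0.04000000000000001 74 u 0.0064 0.0195 h med 0.0198 max 0.0215
wrist y 0.060000000000000026 79 u 0.0059 0.0202 h med 0.0201 max 0.0237
wrist y 0.08000000000000004 173 u -0.0022 0.0293 h med 0.0277 max 0.0367
y range -0.09735357660340568 0.09285472589790822
t 24.8 at [0.6008 0.0943 0.1796] phi -7.3 w 0.0354 -> dp [-0.0004 -0.0008  0.0096] spin 0 j [-0.76  0.63  0.81  1.94 -0.62  0.83  0.27]
```

View pics/w12.png

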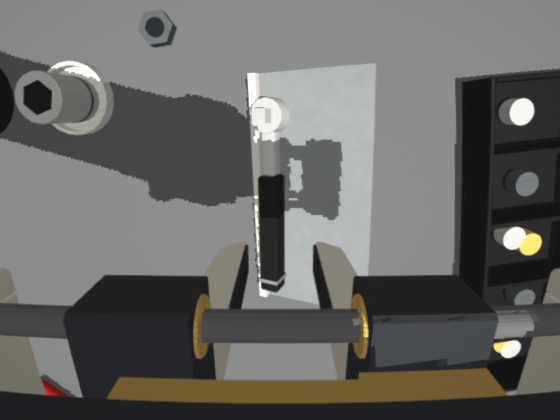

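Ratchet lies flat on the slope (top at h≈22 mm), its head at (267,115) with the drive up, its edge on the ledge line, spanning y −97 to +93 mm. One last overall look.

```bash
python3 - <<'E'
from chk import *
d=chk('scene','fin.png',[-.08,0,.08]);
for n in('scene','top'):
    P=cloud(grab(n))
    for k,(x,y) in dict(S=(.594,.361),M=(.444,-.324),L=(.411,.213)).items():
        m=(np.hypot(P[...,0]-x,P[...,1]-y)<.04)&(P[...,2]>.061)&(P[...,2]<.075)
        if m.any(): print(n,k,m.sum(),P[m].mean(0).round(4),2*cv2.minEnclosingCircle(P[m][:,:2].astype(np.float32))[1])
print(readout.observe()['time'],readout.observe()['force'])
E
```

```text
scene y -0.08 10 u 0.0011 0.0197 h med 0.0209 max 0.0231
scene y 0 9 u 0.0103 0.0215 h med 0.0204 max 0.0236
scene y 0.08 24 u 0.0089 0.0292 h med 0.0251 max 0.0354
y range -0.09846555065270884 0.09331621066738897
scene S 97 [0.5971 0.3621 0.0648] 0.027312899008393288
scene M 96 [ 0.4457 -0.3238  0.0646] 0.039720118045806885
scene L 205 [0.4113 0.2125 0.0646] 0.047212567180395126
top S 57 [0.5973 0.3607 0.0657] 0.02689971774816513
top M 95 [ 0.4436 -0.3233  0.0662] 0.03504176810383797
24.95 [1.09834324 0.20945105 0.00323766]
```

View pics/fin.png

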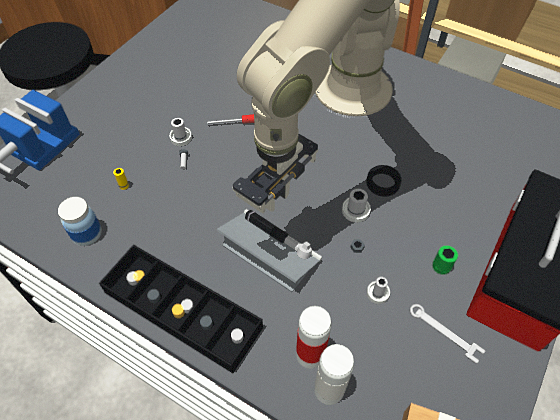

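The scene view shows the sockets upright in their cups at (178,130), (357,205) and (379,287), the ratchet on the rest at (280,235), and the look-alikes where they were. Handing in.

```bash
python3 -c "
from h import *
order.close_job();print('done')"
```

```text
the job is handed in; nothing more can be done
done
```

The job is done and handed in at about 25 s of the 99 s allowed. I placed the sockets in the order small, middle, large, then laid the ratchet on the rest.

**Sockets:** all three stand upright in the cups of their own size. In the last check their tops measured 65–66 mm above the table (66 mm expected), within about 4 mm of the cup centres. The arm hid socket L from the top camera in that check, but the scene and wrist views both confirmed it.

**Ratchet:** it lies flat on the slope with the drive on the upper side, spanning −98 to +93 mm about the rest's middle. Its head and grip end are against the ledge. The head is wider than the bar, so the handle sits about 1–2° off parallel and the bar stands up to about 3 mm from the ledge near the neck.

**Disagreements and clearances:**
- The box fit of the ratchet's direction was about 1.5–2° off from the slice measurement; I used the slices.
- The wrist view put cup L about 3 mm from the other cameras' position, which was within the clearance.
- The yellow and green look-alikes were not touched, and the gripper ended about 18 cm above the table, clear of everything.

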